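# Seat the dish-stage plate on its locating pins and latch it

### The arm

A 6-joint arm with a two-finger parallel gripper is mounted at the origin on a cart in front of the work surface, level with it; the furniture and walls round the work are solid. World frame = base frame: x ahead of the robot, y to its left, z up, the work surface at z = 0. Lengths are in m, angles in rad, forces in N, time in s.
With the tool pointing down it reaches from about 0.25 to 0.8 m from the base axis. Payload 8.5 kg.
Tool frame: the origin (TCP) lies on the centre line of the jaws, within the pads' length; the fingertips stand 25 mm ahead of it and the grasp point (between the pads) lies 6 mm ahead of it; z points along the fingers, y is the line along which they close (so a half turn about z gives the same grasp; the last joint's range is limited). The gripper opens to 85 mm and grips with 20 to 120 N. Pads are 22 mm wide; open, the fingers measure 114 mm over their backs; the gripper's body (76 mm by 85 mm) begins 54 mm behind the grasp point. The pads swing forward as they close: fully open they stand 13 mm farther back than shut.
Start: joints at [1.332, 0.238, -0.013, 1.319, 0, 1.571], TCP at [0.124, 0.51, 0.256] pointing down, gripper open.
Joint ranges: [-2.66, 2.66], [-1.03, 1.9], [-1.14, 1.46], [-1.82, 2.27], [-1.45, 1.34], [-3.14, 3.14]. Speed limits (rad/s): [2.22, 2.22, 2.79, 3.14, 3.14, 3.14].

### API

Orientations are given as a rotation vector (axis times angle).
In Python, from workcell import ctrl, eyes, workorder gives the robot as it stands (ctrl), with the cameras (eyes) and the job (workorder).
- The arm moves only by the shell command python3 drive.py 'ROWS' [OPENING] [FORCE]. ROWS is 1 to 5 rows, one to a line, with the numbers parted by commas; each row has 4 numbers: dx, dy, dz in m, then a turn about the tool's z in rad; each row is the pose to reach, as a shift and turn from the pose commanded when the command began, along the tool's axes at that moment; what a row does not reach only later rows make up. A row lasts 1/8 s, in which the tool goes at most 0.0625 m and 0.188 rad, less where a joint would pass 70% of its speed; a pose out of reach is approached as far as the arm can. OPENING is the finger opening in m, set as the command begins (- or left out keeps the last). The fingers move at their own pace and stop on an object; FORCE is the grip in N (left out, the last holds). Time passes only in rows, so rows that do not move let the fingers close. It prints the time, the measured TCP pose, the force, the opening and the grip force at its end. Input that does not fit is refused with a message, and nothing moves.
- ctrl.read_state(): the state, without advancing time (a new reading comes with each control period).
- eyes.grab_frame(name): name is "side" or "top"; returns a dict with "color" (384x512x3 uint8, red, green, blue), "range_z" (384x512 float32, m along the optical axis (not along the pixel's ray), 0 where there is no reading), "K" (3x3 intrinsics, pixels), "dist_coeffs" ([k1, k2, p1, p2, k3] as OpenCV has them; the pictures are not rectified), "T" (4x4, takes a point from camera to world coordinates). Camera axes: x right, y up, looking along -z (the intrinsics and any distortion apply to the point x, -y, -z); pixel columns grow to the right and rows downward; lengths in m; the calibration is good to about 2 mm. A picture is of the moment at which its call begins.
- workorder.sign_off(): hands the job in; it is judged then, once.
The state is a dict: "time_s": time; "q": joint angles; "qd": joint speeds; "tau": joint torques, N m; "ee_pos": TCP position; "ee_rot": TCP orientation; "wrist_force": force on the tool from outside, world axes, zero at the start; "moment": the same for the moment, N m; "finger_gap": finger opening in m; "grasp_force": force on a finger pad.
Only numpy, scipy, OpenCV 4.12 (cv2) and the standard library are available. Lean on these libraries where they do the work, as an engineer would, in place of code of your own. Each camera call takes 0.05 s, during which the arm holds its last target. There are 200 camera calls.

### The job

The loose metal stage plate of the light box is lying on top of the two locating pins instead of over them. Without picking it up, nudge it sideways with the fingertips until both of its holes drop over the pins and it lies flat on the box. Then push the sliding latch by its black post all the way in over the plate's edge, leave the things standing around undisturbed, and finish clear of everything.

Things in the scene. Friction and masses are not known exactly. Their poses are not given: they have to be found in the camera images.
- lightbox: Fixed flat grey box, flat deck 26 mm above the bench, with a flush white square (diffuser) where the middle of the plate belongs. Origin at bench height under that place; +x away from the robot, +y to the left, +z up (turned up to 0.2 rad). In its frame it covers x -105 to 75, y -140 to 85 mm.
- ledge (a point): Centre of the top of the aluminium ledge across the near side of the light box, 8 mm above the deck (as high as the pins): 38 mm (x) by 110 mm (y), at x -81, y 0 mm from the seat.
- seat (a point): Point on the deck, 26 mm above the lightbox origin, where the centre of the underside of the seated plate belongs (axes as lightbox). The pins leave the seated plate about 1 mm of play; its near edge is then 2 mm from the ledge.
- pin_left (a point): Top of the left steel locating pin, at x 12, y 52 mm from the seat. Both pins: 12 mm diameter, standing 8 mm above the deck (as high as the ledge), the upper 5 mm tapering to a flat 6 mm tip, so a hole within about 3 mm of its pin slips down over it.
- pin_right (a point): Top of the right locating pin, the same, at x 12, y -52 mm from the seat.
- plate: Loose flat aluminium plate, 120 (x) x 140 (y) x 6 mm, about 0.4 kg. Origin: centre of its underside; axes as the lightbox when seated. Through it: a square window 65 x 65 mm in the middle, and two 14 mm holes at x 12, y 52 and -52 mm. It starts flat on the pin tips and the ledge, 18 to 32 mm too near the robot, up to 14 mm off sideways, up to 0.1 rad turned.
- window (a point): Centre of the plate's window, on its top face, 6 mm above the plate's origin. Fingertips, shut or a little open, can stand in the window and push any of its walls from inside. Seated, the underside is on the deck and the pins stand 2 mm above the top face.
- latch (a joint): Travel of the sliding steel latch on the right side of the light box, m: 0 drawn back (start), 0.034 fully in, moving along the lightbox's +y. A flat tongue 24 mm wide, 8 to 12 mm above the deck; its tip then reaches 10 mm over the top of the seated plate. It slides against about 2 N of friction and stays where it is left.
- latch_post (a point): Centre of the top of the latch's upright black round post, 14 mm diameter, 22 mm tall, its top 34 mm above the deck; with the latch back it stands at x 0, y -118 mm from the seat. Low steel guides 10 mm high stand on either side of the latch.
- vial_near: Bystander: small capped vial, 25 mm wide, 62 mm tall, standing on the box near its near right corner. Origin: centre of underside, as for all bystanders.
- vial_far: Bystander: small capped vial, 25 mm wide, 62 mm tall, on the far right corner of the box.
- dish: Bystander: shut culture dish, 91 mm wide, 15 mm tall, on the bench to the right of the box.
- stain_bottle: Bystander: squeeze bottle, 43 mm wide, 96 mm tall, on the bench behind the green tube racks to the left.
- sample_cup: Bystander: screw-cap sample cup, 64 mm wide, 62 mm tall, on the bench behind the box.
- timer: Bystander: small bench timer, 60 x 64 x 19 mm, on the bench to the left of the box.

How it is judged:
By the outcome, as a careful person would: the job done as asked, in the order asked, and still so for the second after the job is handed in, with the robot touching nothing.
It also fails if it takes over 58 s, if anything falls off the work surface, if the arm or the gripper's body presses on something with over 40 N, if the wrist force passes 120 N, or if a joint passes its speed limit or range.

## Working session

There is one attempt and no reset: what is moved stays moved. The work goes in short steps, Python scripts to look and compute and a shell command to move; the robot and the scene stay as the last step left them, time stands still between calls to the robot, and variables do not carry over. Pictures are saved under pics/ and viewed, at most 12 in all, crops included, and the job is handed in when it is done.

```bash
ls; mkdir -p pics
python3 - <<'E'
from workcell import ctrl, eyes, workorder
import cv2,numpy as np
s=ctrl.read_state();print({k:np.round(v,3) for k,v in s.items()})
for n in("top","side"):
    f=eyes.grab_frame(n);np.savez(f"pics/{n}0.npz",**f)
    cv2.imwrite(f"pics/{n}0.png",cv2.resize(f["color"][:,:,::-1],(768,576)))
    print(n,np.round(f["K"],1).tolist(),np.round(f["dist_coeffs"],4),np.round(f["T"],3).tolist())
E
```

```text
drive.py
pics
workcell.py
{'time_s': np.float64(0.0), 'q': array([ 1.332,  0.239, -0.014,  1.319,  0.   ,  1.571]), 'qd': array([-0.001,  0.   ,  0.   , -0.002, -0.002, -0.   ]), 'tau': array([ 0.0000e+00, -5.3878e+01,  3.4644e+01,  1.8000e-02, -0.0000e+00,
        0.0000e+00]), 'ee_pos': array([0.124, 0.51 , 0.256]), 'ee_rot': array([-3.740e-01, -3.119e+00,  2.000e-03]), 'wrist_force': array([-0.391, -0.629, -0.486]), 'moment': array([-0.036, -0.006, -0.   ]), 'grasp_force': np.float64(0.0), 'finger_gap': np.float64(0.085)}
top [[478.8, 0.0, 257.3], [0.0, 478.8, 189.0], [0.0, 0.0, 1.0]] [-0.0807  0.      0.      0.      0.    ] [[0.006, 0.972, -0.236, 0.303], [-1.0, 0.007, 0.002, -0.223], [0.004, 0.236, 0.972, 1.22], [0.0, 0.0, 0.0, 1.0]]
side [[348.9, 0.0, 254.7], [0.0, 348.9, 198.5], [0.0, 0.0, 1.0]] [-0.0882  0.      0.      0.      0.    ] [[0.986, 0.067, -0.151, 0.442], [-0.165, 0.415, -0.895, -0.975], [0.003, 0.907, 0.421, 0.451], [0.0, 0.0, 0.0, 1.0]]
```

View pics/top0.png

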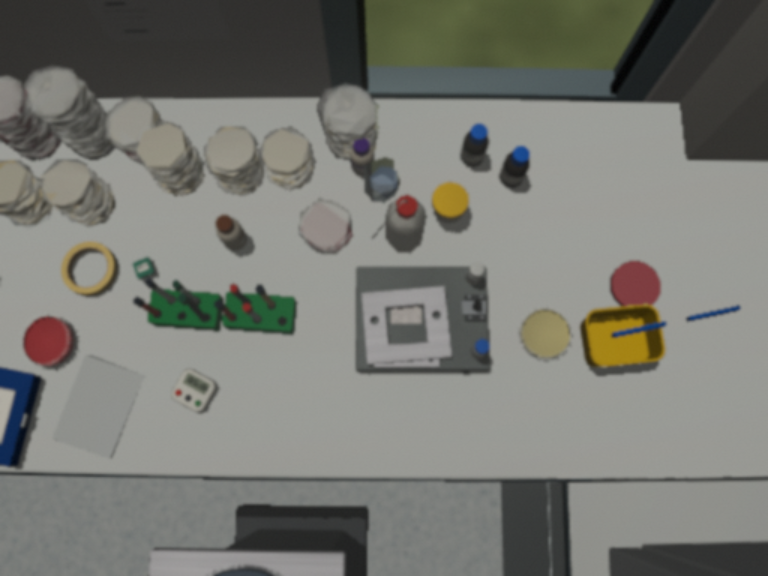

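View pics/side0.png

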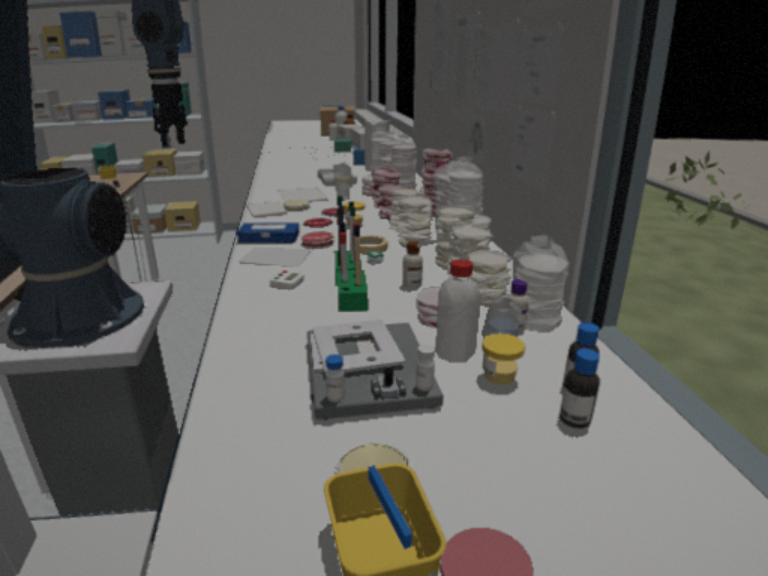

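The top view shows the box at about (356–488, 266–372), with the plate at (362–450, 288–362) lying too near the robot. The latch post is near (477, 306) and the vials near (477, 270) and (483, 347). I'll enlarge both views.

Run:
```python
import cv2,numpy as np
f=np.load("pics/top0.npz");c=f["color"][:,:,::-1]
cv2.imwrite("pics/topc.png",cv2.resize(c[170:255,230:335],None,fx=7,fy=7,interpolation=cv2.INTER_CUBIC))
f=np.load("pics/side0.npz");c=f["color"][:,:,::-1]
cv2.imwrite("pics/sidec.png",cv2.resize(c[205:280,195:300],None,fx=7,fy=7,interpolation=cv2.INTER_CUBIC))
```

```text
(no output)
```

View pics/topc.png

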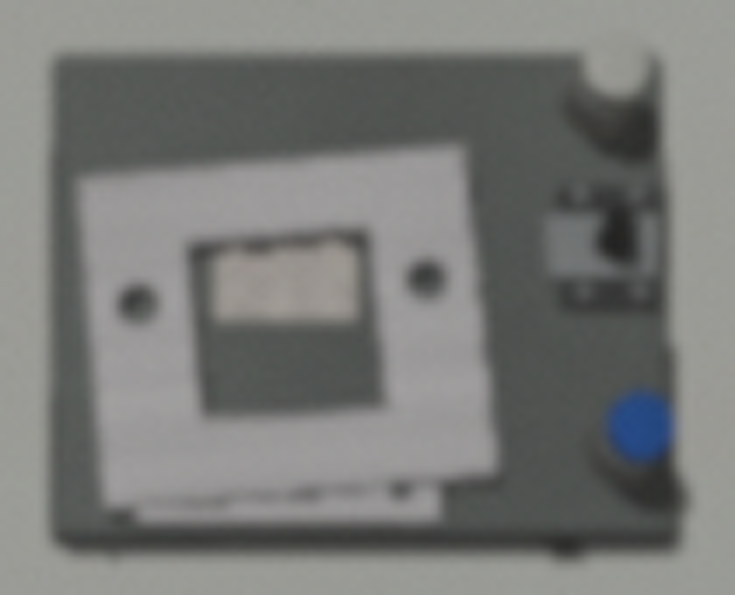

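View pics/sidec.png

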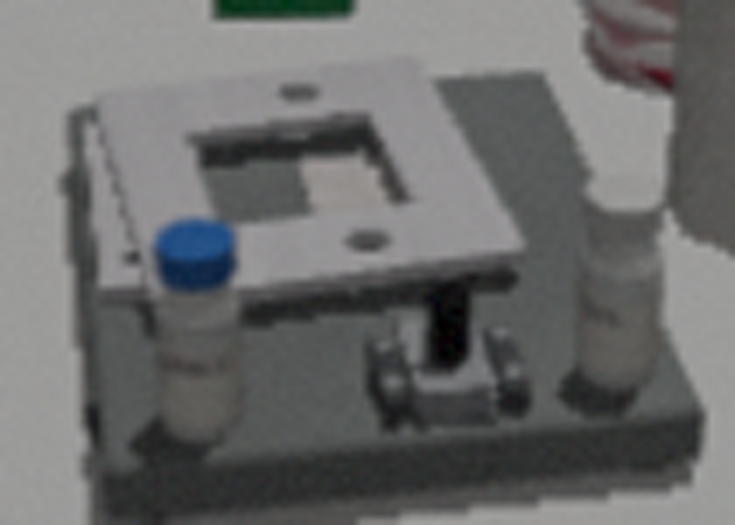

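Top crop readings:
- Plate corners: (80,175), (467,147), (497,470), (107,507)
- Holes: (137,302), (427,278)
- Window corners: (190,240), (366,230), (384,405), (203,415)
- Ledge near corners: (137,522), (440,519)
- Diffuser: left edge 213, right edge 358, near edge 322

Side crop holes are at (298,92) and (368,240).

```bash
cat > h.py <<'E'
import cv2,numpy as np
def ray(f,p):
    p=np.array(p,float).reshape(-1,1,2)
    u=cv2.undistortPoints(p,f["K"],f["dist_coeffs"]).reshape(-1,2)
    d=np.c_[u[:,0],-u[:,1],-np.ones(len(u))]@f["T"][:3,:3].T
    return f["T"][:3,3],d
def crop(p,o,s=7): return (np.array(p,float)+.5)/s-.5+np.array(o)
def onz(f,p,z):
    o,d=ray(f,p); return o+d*((z-o[2])/d[:,2])[:,None]
def tri(f,p,g,q):
    o,d=ray(f,p);b,e=ray(g,q);R=[]
    for i in range(len(d)):
        t=np.linalg.lstsq(np.c_[d[i],-e[i]],b-o,rcond=None)[0]
        x,y=o+t[0]*d[i],b+t[1]*e[i];R.append([*(x+y)/2,np.linalg.norm(x-y)])
    return np.array(R)
E
python3 - <<'E'
from h import *
np.set_printoptions(precision=4,suppress=True)
f=np.load("pics/top0.npz");g=np.load("pics/side0.npz")
T=(230,170);S=(195,205)
print("holes/post/vialcaps tri",tri(f,crop([(137,302),(427,278),(497,470),(467,147),(617,222),(640,425),(617,65)],T),g,crop([(298,92),(368,240),(145,290),(525,245),(448,290),(196,240),(625,178)],S)))
P=lambda p,z:onz(f,crop(p,T),z)
pl=P([(80,175),(467,147),(497,470),(107,507)],.04);print("plate",pl,pl.mean(0))
for i in range(4):print(np.linalg.norm(pl[i]-pl[(i+1)%4]))
h=P([(137,302),(427,278)],.04);print("holes",h,np.linalg.norm(h[0]-h[1]))
w=P([(190,240),(366,230),(384,405),(203,415)],.04);print("win",w,w.mean(0))
print("box",P([(55,57),(52,532),(678,530),(657,57)],.026))
l=P([(137,522),(440,519)],.034);print("ledge near",l,np.linalg.norm(l[0]-l[1]))
print("diff",P([(213,322),(358,320),(213,250),(355,245)],.026))
z=f["range_z"]
for n,p in (("plate",(280,180)),("deck",(300,100)),("plate2",(440,400))):
    u=crop(p,T)[None];o,d=ray(f,u);d=d/(-(d@f["T"][:3,2]))[:,None]
    print(n,o+d*z[int(round(u[0,1])),int(round(u[0,0]))])
E
```

```text
holes/post/vialcaps tri [[ 0.5276 -0.2054  0.0397  0.0015]
 [ 0.5373 -0.3094  0.0397  0.001 ]
 [ 0.466  -0.3333  0.0435  0.0041]
 [ 0.5854 -0.3242  0.042   0.0006]
 [ 0.5526 -0.3753  0.0612  0.0031]
 [ 0.4776 -0.3783  0.087   0.0001]
 [ 0.6036 -0.3727  0.0924  0.0005]]
plate [[ 0.5748 -0.1843  0.04  ]
 [ 0.5862 -0.3244  0.04  ]
 [ 0.4686 -0.3336  0.04  ]
 [ 0.4546 -0.1956  0.04  ]] [ 0.521  -0.2595  0.04  ]
0.14049118043140335
0.1179986410325045
0.13871459003349507
0.1207733949559897
holes [[ 0.5283 -0.2054  0.04  ]
 [ 0.5378 -0.3094  0.04  ]] 0.10440153847478999
win [[ 0.5511 -0.2242  0.04  ]
 [ 0.5552 -0.2876  0.04  ]
 [ 0.4916 -0.2936  0.04  ]
 [ 0.4876 -0.2293  0.04  ]] [ 0.5214 -0.2587  0.04  ]
box [[ 0.6226 -0.174   0.026 ]
 [ 0.4473 -0.1757  0.026 ]
 [ 0.4493 -0.3995  0.026 ]
 [ 0.6243 -0.3964  0.026 ]]
ledge near [[ 0.4501 -0.2061  0.034 ]
 [ 0.4518 -0.3136  0.034 ]] 0.10752246611626909
diff [[ 0.5238 -0.2328  0.026 ]
 [ 0.5249 -0.2853  0.026 ]
 [ 0.5504 -0.2326  0.026 ]
 [ 0.5526 -0.2843  0.026 ]]
plate [[ 0.5731 -0.2566  0.0415]]
deck [[ 0.6075 -0.2644  0.0237]]
plate2 [[ 0.4936 -0.3136  0.0396]]
```

The measured heights agree with the text: holes at 39.7 mm, post top at 61 mm. The seat is at about (0.551, -0.2587) with yaw 0.012. The plate is at about (0.521, -0.259) with yaw 0.089, so it needs +30 mm in x and a turn of -0.077 rad. The plan is to put the part-open fingers in the window, push its far wall with both, and let them square the plate.

```bash
python3 drive.py '-0.04,-0.045,0,0
-0.08,-0.09,0,0
-0.12,-0.135,0,0
-0.16,-0.18,0,0
-0.2,-0.225,0,0' 0.025 20; python3 drive.py '-0.04,-0.045,0,0
-0.08,-0.09,0,0
-0.12,-0.135,0,0
-0.16,-0.18,0,0
-0.2,-0.225,0,0';python3 drive.py '-0.04,-0.045,0,-0.08
-0.08,-0.09,0,-0.16
-0.12,-0.135,0,-0.24
-0.1675,-0.204,0,-0.327
-0.1675,-0.204,0,-0.327'
```

```text
time_s: 0.72
ee_pos: [0.2656, 0.2424, 0.2562]
ee_rot: [0.373, 3.119, -0.0]
wrist_force: [0.8, 0.7, 0.8]
finger_gap: 0.0248
grasp_force: 0.0
time_s: 1.35
ee_pos: [0.4068, -0.0238, 0.2563]
ee_rot: [0.375, 3.119, 0.0]
wrist_force: [1.3, 1.1, -0.0]
finger_gap: 0.0249
grasp_force: 0.0
time_s: 1.98
ee_pos: [0.5214, -0.2628, 0.2551]
ee_rot: [0.136, -3.138, -0.0]
wrist_force: [0.0, 0.1, -0.4]
finger_gap: 0.0249
grasp_force: 0.0
```

```bash
python3 drive.py '0,0.002,0.055,0
0,0.004,0.11,0
0,0.004,0.165,0
0,0.004,0.18,0
0,0.004,0.18,0'
python3 - <<'E'
from workcell import ctrl, eyes, workorder
import cv2,numpy as np
f=eyes.grab_frame("side");a=cv2.resize(f["color"][180:280,180:310,::-1],None,fx=6,fy=6,interpolation=cv2.INTER_CUBIC)
cv2.imwrite("pics/a.png",a)
print(ctrl.read_state()["ee_pos"])
E
```

```text
time_s: 2.6
ee_pos: [0.5205, -0.2556, 0.0764]
ee_rot: [0.138, -3.137, -0.001]
wrist_force: [-0.0, 0.4, 0.8]
finger_gap: 0.0252
grasp_force: 0.0
[ 0.5213006  -0.25603171  0.07763274]
```

View pics/a.png

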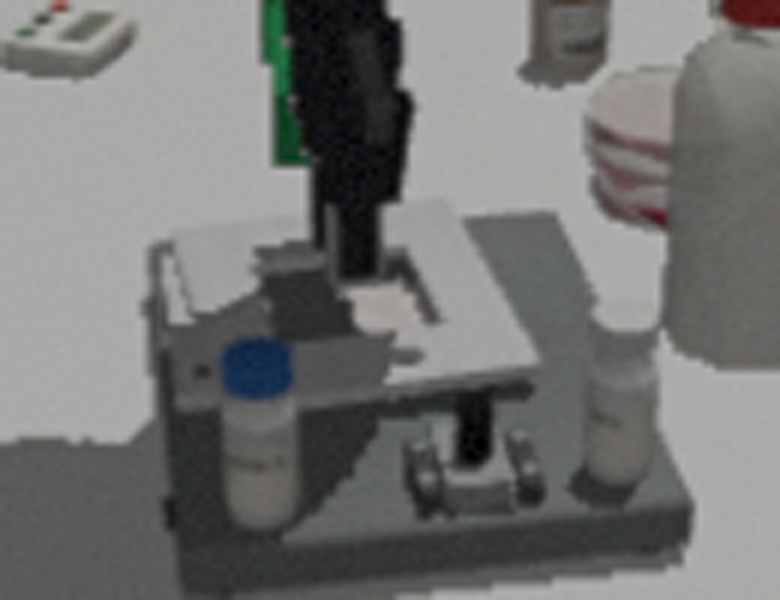

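The fingers hang above the window at about (360, 260) and clear its edges. Next I lower them into it.

```bash
python3 drive.py '0,-0.002,0.01,0
0,-0.002,0.023,0
0,-0.002,0.023,0
0,-0.002,0.023,0'; python3 drive.py '0,0,0,0
0,0,0,0
0,0,0,0' 0.032
```

```text
time_s: 3.15
ee_pos: [0.5207, -0.2576, 0.0534]
ee_rot: [0.138, -3.139, 0.0]
wrist_force: [-0.6, 0.6, 0.8]
finger_gap: 0.0252
grasp_force: 0.0
time_s: 3.52
ee_pos: [0.5207, -0.2577, 0.0535]
ee_rot: [-0.138, 3.138, -0.0]
wrist_force: [0.3, -0.2, 0.4]
finger_gap: 0.0317
grasp_force: 0.0
```

```bash
python3 drive.py '-0.018,-0.002,0,0
-0.022,-0.0025,0,0.02
-0.027,-0.003,0,0.04
-0.032,-0.0035,0,0.06
-0.036,-0.004,0,0.076'; python3 drive.py '0,0,0,0'
python3 - <<'E'
from workcell import ctrl, eyes, workorder
import cv2,numpy as np
f=eyes.grab_frame("side");g=eyes.grab_frame("top")
a=cv2.resize(f["color"][190:280,190:300,::-1],None,fx=5,fy=5,interpolation=cv2.INTER_CUBIC)
b=cv2.resize(g["color"][170:255,230:335,::-1],None,fx=5,fy=5,interpolation=cv2.INTER_CUBIC)[:450,:]
c=np.zeros((450,800,3),np.uint8);c[:,:400]=cv2.resize(a,(550,450))[:,50:450];c[:425,400:]=b[:425,50:450]
cv2.imwrite("pics/b.png",c)
E
```

```text
time_s: 4.15
ee_pos: [0.557, -0.2585, 0.0533]
ee_rot: [0.017, -3.141, 0.0]
wrist_force: [-1.3, -0.5, 0.1]
finger_gap: 0.0321
grasp_force: 0.8
time_s: 4.28
ee_pos: [0.5574, -0.2584, 0.0533]
ee_rot: [-0.019, 3.141, -0.0]
wrist_force: [0.2, -0.8, -0.2]
finger_gap: 0.0318
grasp_force: 0.0
```

View pics/b.png

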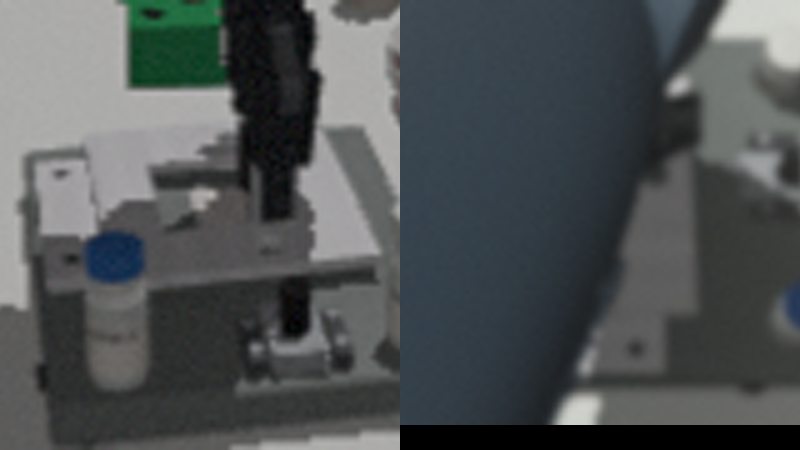

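The plate has squared up and is advancing; its near-right corner is at panel (697, 315). I'll check its sideways position and keep pushing.

```bash
python3 drive.py '-0.003,0,0,0
-0.006,0,0,0
-0.009,0,0,0
-0.0105,0,0,0
-0.0105,0,0,0'
python3 - <<'E'
from workcell import ctrl, eyes, workorder
from h import *
f=eyes.grab_frame("top");np.savez("pics/t2.npz",**f)
print(ctrl.read_state()["ee_pos"])
f0=np.load("pics/top0.npz")
print("corner prev",onz(f,crop([(347,315)],(230,170),5),.04))
# right edge column by max gradient per row, near edge row by gradient
g=cv2.cvtColor(f["color"],cv2.COLOR_RGB2GRAY).astype(float)
G=cv2.resize(g[170:255,230:335],None,fx=5,fy=5,interpolation=cv2.INTER_CUBIC)
p=[]
for r in range(230,290,10):
    d=np.diff(cv2.blur(G,(5,5))[r,325:365]);p.append((325+np.argmin(d),r))
print(p);print(onz(f,crop(p,(230,170),5),.04))
cv2.imwrite("pics/c.png",G[100:400,200:525])
E
```

```text
time_s: 5.0
ee_pos: [0.5678, -0.2583, 0.0534]
ee_rot: [-0.019, 3.141, -0.0]
wrist_force: [0.6, -0.7, 0.2]
finger_gap: 0.0321
grasp_force: 0.0
[ 0.56763334 -0.25829403  0.05338456]
corner prev [[ 0.47885203 -0.32980627  0.04      ]]
[(np.int64(344), 230), (np.int64(344), 240), (np.int64(344), 250), (np.int64(344), 260), (np.int64(345), 270), (np.int64(344), 280)]
[[ 0.52177398 -0.32886962  0.04      ]
 [ 0.516688   -0.32880258  0.04      ]
 [ 0.51161159 -0.32873597  0.04      ]
 [ 0.5065447  -0.32866976  0.04      ]
 [ 0.50149021 -0.32910384  0.04      ]
 [ 0.49643916 -0.3285386   0.04      ]][ WARN:0@0.811] global loadsave.cpp:1063 imwrite_ Unsupported depth image for selected encoder is fallbacked to CV_8U.
```

View pics/c.png

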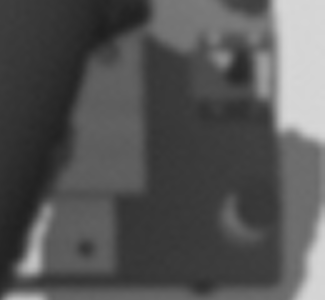

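Sideways is within about 0.5 mm, and the near edge (row ≈290) is about 2 mm short. I'll push on in 1 mm steps and watch the force.

```bash
python3 drive.py '-0.001,0,0,0
-0.002,0,0,0
-0.002,0,0,0'|grep -E "pos|force"; python3 drive.py '-0.001,0,0,0
-0.001,0,0,0'|grep -E "pos|force"; python3 drive.py '-0.001,0,0,0
-0.001,0,0,0'|grep -E "pos|force";  python3 - <<'E'
from workcell import ctrl, eyes, workorder
from h import *
f=eyes.grab_frame("side")
a=cv2.resize(f["color"][190:280,190:300,::-1],None,fx=7,fy=6.5,interpolation=cv2.INTER_CUBIC)
cv2.imwrite("pics/d.png",a)
E
```

```text
ee_pos: [0.5695, -0.2583, 0.0533]
wrist_force: [-0.2, 0.5, -0.1]
grasp_force: 0.0
ee_pos: [0.5705, -0.2583, 0.0534]
wrist_force: [-0.7, 0.1, 0.8]
grasp_force: 0.0
ee_pos: [0.5714, -0.2583, 0.0533]
wrist_force: [-0.6, -0.3, -0.5]
grasp_force: 0.2
```

View pics/d.png

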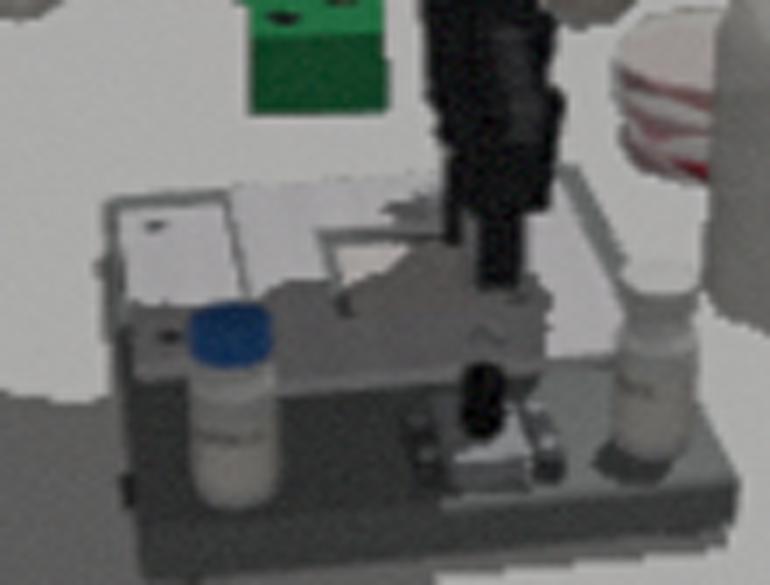

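The plate appears down: there is a clean dark gap to the ledge at (240, 240), no open hole at (485, 330), and the post is fully visible. I'll back off, lift out, close the fingers and check from the right-hand side.

```bash
python3 drive.py '0.004,0,0,0
0.004,0,0,0
0.004,0,-0.04,0
0.004,0,-0.10,0
0.004,0,-0.10,0'|grep -E "pos|force"; python3 drive.py '0.006,-0.05,0,0
0.012,-0.1,0,0
0.017,-0.1535,0,0
0.017,-0.1535,0,0
0.017,-0.1535,0,0' 0 20
python3 - <<'E'
from workcell import ctrl, eyes, workorder
from h import *
f=eyes.grab_frame("top");g=eyes.grab_frame("side");np.savez("pics/t3.npz",**f);np.savez("pics/s3.npz",**g)
a=cv2.resize(f["color"][178:248,230:310,::-1],(400,350),interpolation=cv2.INTER_CUBIC)
b=cv2.resize(g["color"][205:275,195:275,::-1],(400,350),interpolation=cv2.INTER_CUBIC)
cv2.imwrite("pics/e.png",np.hstack([a,b]))
E
```

```text
ee_pos: [0.5698, -0.2594, 0.1584]
wrist_force: [0.6, -0.3, -0.1]
grasp_force: 0.0
time_s: 7.22
ee_pos: [0.5518, -0.4118, 0.1523]
ee_rot: [0.018, -3.14, -0.002]
wrist_force: [0.8, -0.6, -0.7]
finger_gap: -0.0003
grasp_force: 0.0
```

View pics/e.png

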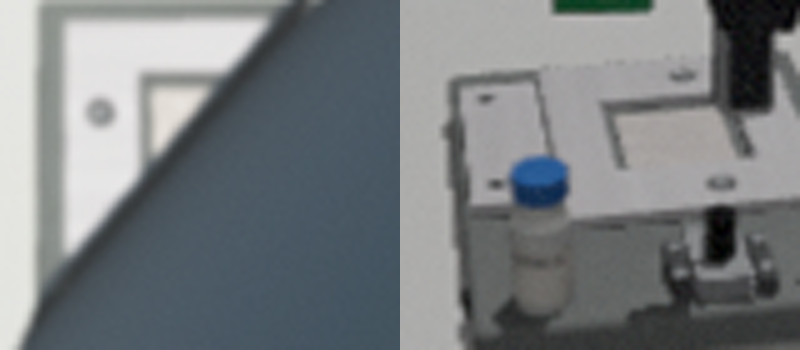

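Both holes now show pins, at left panel (100,112) and right panel (683,75) and (722,183). I'll check flatness with the depth data.

Run:
```python
from h import *
np.set_printoptions(precision=4,suppress=True)
def fit(n,o,pts):
    f=np.load(n);u=np.array([(o[0]+x/5,o[1]+y/5) for x,y in pts]);r,d=ray(f,u);R=[]
    for (x,y),dd in zip(u,d):
        z=np.median(f["range_z"][int(y)-1:int(y)+2,int(x)-1:int(x)+2]);R.append(r+dd*z)
    print(n,np.array(R))
fit("pics/t3.npz",(230,178),[(75,40),(120,40),(220,40),(120,90),(120,150),(90,200),(52,100),(170,110)])
fit("pics/s3.npz",(195,205),[(170,90),(180,140),(190,190),(260,190),(350,180),(240,85),(380,180),(105,150),(200,240),(240,240),(270,140)])
```

```text
pics/t3.npz [[ 0.5992 -0.194   0.032 ]
 [ 0.5997 -0.217   0.0306]
 [ 0.6005 -0.2683  0.0292]
 [ 0.5733 -0.2172  0.0316]
 [ 0.5414 -0.2175  0.035 ]
 [ 0.5163 -0.2026  0.0321]
 [ 0.5689 -0.1825  0.0266]
 [ 0.5641 -0.2428  0.0265]]
pics/s3.npz [[ 0.5053 -0.2134  0.0307]
 [ 0.5048 -0.2655  0.0323]
 [ 0.5048 -0.3081  0.0311]
 [ 0.5358 -0.3138  0.0315]
 [ 0.5774 -0.3113  0.0311]
 [ 0.5402 -0.2153  0.0315]
 [ 0.5908 -0.3138  0.0313]
 [ 0.4692 -0.2711  0.0335]
 [ 0.5056 -0.3397  0.0251]
 [ 0.5227 -0.3427  0.0253]
 [ 0.5483 -0.2614  0.0258]]
```

The plate top measures about 32 mm everywhere, so it is seated flat. Next is the latch.

```bash
python3 drive.py '0,0,0.05,0
0,0,0.083,0
0,0,0.083,0
0,0,0.083,0'|grep -E "pos|force"; python3 drive.py '0,0.006,0,0
0,0.014,0,0
0,0.022,0,0
0,0.030,0,0
0,0.038,0,0'|grep -E "pos|force";python3 drive.py '0,0.002,0,0
0,0.004,0,0
0,0.004,0,0'|grep -E "pos|force"
```

```text
ee_pos: [0.5532, -0.4118, 0.0719]
wrist_force: [1.1, -0.2, 0.6]
grasp_force: 0.0
ee_pos: [0.552, -0.3737, 0.0707]
wrist_force: [0.9, -2.5, 1.1]
grasp_force: 1.1
ee_pos: [0.5517, -0.3699, 0.0702]
wrist_force: [0.1, -0.4, 0.9]
grasp_force: 0.4
```

```bash
python3 drive.py '0,0.002,0,0
0,0.003,0,0
0,0.003,0,0'|grep -E "pos|force";python3 drive.py '0,0.001,0,0
0,0.002,0,0
0,0.002,0,0'|grep -E "pos|force";python3 drive.py '0,0.0015,0,0
0,0.0015,0,0'|grep -E "pos|force"
python3 - <<'E'
from workcell import ctrl, eyes, workorder
from h import *
g=eyes.grab_frame("side")
cv2.imwrite("pics/f.png",cv2.resize(g["color"][200:275,195:295,::-1],(800,600),interpolation=cv2.INTER_CUBIC))
E
```

```text
ee_pos: [0.5517, -0.3669, 0.0703]
wrist_force: [-0.3, -1.3, 1.7]
grasp_force: 0.8
ee_pos: [0.5516, -0.3649, 0.0703]
wrist_force: [0.4, -1.7, -0.2]
grasp_force: 0.8
ee_pos: [0.5516, -0.3633, 0.0703]
wrist_force: [-0.1, -2.0, -0.7]
grasp_force: 0.7
```

View pics/f.png

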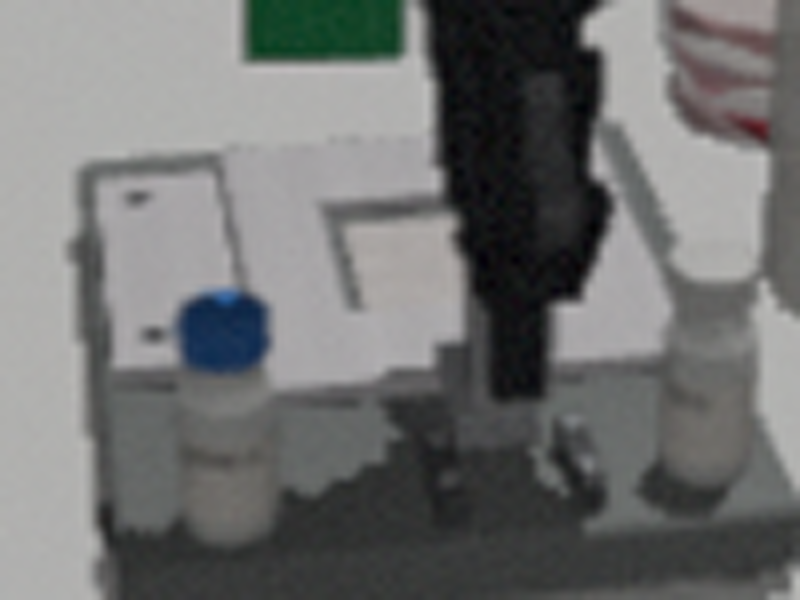

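The latch is moving in (steady ~2 N) and the vials are undisturbed at (225, 420) and (710, 370). I'll continue until it hits the stop.

```bash
for i in 1 2; do :; done; python3 drive.py '0,0.0015,0,0
0,0.0015,0,0'|grep -E "pos|wrist";python3 drive.py '0,0.0015,0,0
0,0.0015,0,0'|grep -E "pos|wrist";python3 drive.py '0,0.0015,0,0
0,0.0015,0,0'|grep -E "pos|wrist"
```

```text
ee_pos: [0.5516, -0.3621, 0.0703]
wrist_force: [0.2, -2.7, -1.5]
ee_pos: [0.5517, -0.3617, 0.0705]
wrist_force: [0.5, -7.5, -2.7]
ee_pos: [0.5517, -0.3614, 0.0706]
wrist_force: [-0.8, -12.4, -2.7]
```

The force climbed to 12 N at y ≈ -0.3615, which is the end stop (about -0.364 was expected). Now back off, lift, and move away to check.

```bash
python3 drive.py '0,-0.02,0,0
0,-0.03,0,0
0,-0.03,-0.04,0
0,-0.03,-0.1,0
0,-0.03,-0.15,0'|grep -E "pos|wrist";python3 drive.py '0.04,0.03,-0.03,0
0.08,0.08,-0.03,0
0.12,0.13,-0.03,0
0.16,0.18,-0.03,0
0.18,0.22,-0.03,0'|grep -E "pos|wrist"; python3 drive.py '0,0.06,0,0
0,0.12,0,0
0,0.18,0,0
0,0.18,0,0
0,0.18,0,0'
python3 - <<'E'
from workcell import ctrl, eyes, workorder
from h import *
f=eyes.grab_frame("top");g=eyes.grab_frame("side");np.savez("pics/t4.npz",**f);np.savez("pics/s4.npz",**g)
a=cv2.resize(f["color"][165:255,230:330,::-1],(400,360),interpolation=cv2.INTER_CUBIC)
b=cv2.resize(g["color"][195:285,195:295,::-1],(400,360),interpolation=cv2.INTER_CUBIC)
cv2.imwrite("pics/g.png",np.hstack([a,b]))
f0=np.load("pics/top0.npz");d=np.abs(f["color"].astype(int)-f0["color"]).sum(2)>90
n,_,st,c=cv2.connectedComponentsWithStats(d.astype(np.uint8))
print([(s[4],c[i].round()) for i,s in enumerate(st) if i and s[4]>8])
E
```

```text
ee_pos: [0.552, -0.3892, 0.2224]
wrist_force: [1.3, 0.0, 0.7]
ee_pos: [0.3673, -0.1697, 0.2505]
wrist_force: [1.2, 0.7, -0.3]
time_s: 12.5
ee_pos: [0.3672, 0.0088, 0.2504]
ee_rot: [0.022, -3.141, 0.0]
wrist_force: [0.7, -0.4, -0.3]
finger_gap: -0.0
grasp_force: 0.0
[(np.int32(727), array([271., 188.])), (np.int32(75), array([271., 196.])), (np.int32(19600), array([ 63., 288.])), (np.int32(23), array([ 98., 201.])), (np.int32(19), array([250., 200.])), (np.int32(21), array([291., 200.])), (np.int32(29), array([318., 204.])), (np.int32(428), array([270., 218.])), (np.int32(11), array([304., 204.])), (np.int32(44), array([290., 210.])), (np.int32(42), array([249., 213.])), (np.int32(72), array([296., 233.])), (np.int32(55), array([246., 235.])), (np.int32(59), array([269., 240.])), (np.int32(75), array([ 21., 264.])), (np.int32(14), array([ 15., 280.])), (np.int32(83), array([ 12., 298.])), (np.int32(1854), array([206., 303.])), (np.int32(487), array([214., 376.]))]
```

View pics/g.png

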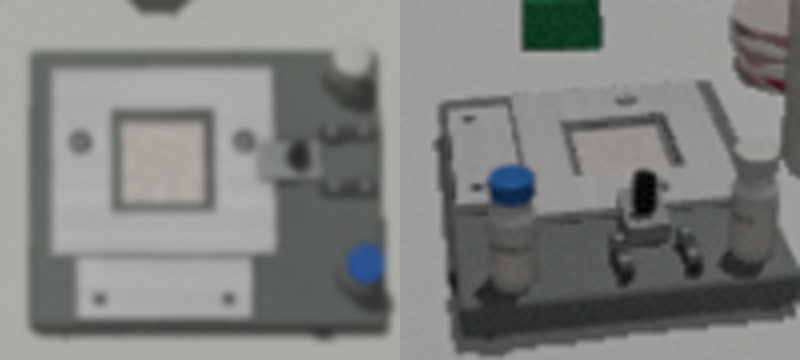

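The tongue lies over the plate edge at (265, 160) and the plate is flat on both pins. The post has moved about 13.7 px, or 34 mm. The only image changes in the work area are at the plate and latch; the rest are the arm and its shadow.

```bash
python3 -c "
from workcell import ctrl, eyes, workorder
print(workorder.sign_off())"
```

```text
the job is handed in; nothing more can be done
None
```

I nudged the plate over both pins so it lies flat on the box, pushed the latch fully in over its edge (about 34 mm), left the bystanders undisturbed, and handed the job in with the arm clear at about 12.5 s.

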